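Fasten the bean bin

ROBOT

A 7-joint arm with a two-finger parallel gripper is mounted at the origin on the work surface. World frame = base frame: x ahead of the robot, y to its left, z up, the work surface at z = 0. Lengths are in m, angles in rad, forces in N, time in s.
With the tool pointing down it reaches from about 0.425 to 1.025 m from the base axis. Payload 3.6 kg.
Tool frame: the origin (TCP) lies on the mounting face of the last link; the fingertips stand 173 mm ahead of it and the grasp point (between the pads) lies 155 mm ahead of it; z points along the fingers, x is the direction in which the jaws open and shut, and the axes are right-handed (so a half turn about z gives the same grasp; the last joint's range is limited). The gripper opens to 85 mm and grips with 20 to 120 N. Pads are 22 mm wide; open, the fingers measure 114 mm over their backs; the gripper's body (76 mm by 85 mm) begins 54 mm behind the grasp point. The pads swing forward as they close: fully open they stand 13 mm farther back than shut.
Start: joints at [-1.347, 0.591, 0.048, 1.609, -0.033, 0.943, -0.034], TCP at [0.226, 0.689, 0.405] pointing down, gripper open.
Joint ranges: [-2.69, 2.69], [-0.47, 2.24], [-1.27, 1.36], [0.19, 2.51], [-1.53, 4.68], [0.08, 2.07], [-3.09, 3.09]. Speed limits (rad/s): [2.57, 2.57, 3.14, 3.14, 3.14, 3.14, 3.14].

INTERFACE

Orientations are given as a rotation vector (axis times angle).
In Python, from plant import bot gives the robot as it stands. The module is installed in compiled form; this text tells all that it offers.
- The arm moves only by the tool step_arm, never from a script. Its arguments are lists of equal length, an entry for each row: "translation": the shift along the tool's x, y, z in mm, a list of three; "angular": the turn, a rotation vector about the tool's x, y, z in degrees, a list of three; "gripper": the opening in per cent of the stroke, from 0 (shut) to 100 (fully open). A call has exactly 10 rows; each row is the pose to reach, as a shift and turn from the pose commanded when the call began, along the tool's axes at that moment; what a row does not reach only later rows make up. A row lasts 1/12 s, in which the tool goes at most 41.7 mm and 7.16 degrees, less where a joint would pass 70% of its speed; a pose out of reach is approached as far as the arm can. A call with a gripper value outside its range is refused whole. The fingers move at their own pace and stop on an object; the grip force is fixed at half the most. Time passes only in rows, so rows that repeat a pose let the fingers close, or fill a call up. It gives the time, the measured TCP pose, the force and the opening at its end, in the units of the state.
- bot.state(): the state, without advancing time (a new reading comes with each control period).
- bot.get_image(name): name is "scene" or "top"; returns a dict with "image" (384x512x3 uint8, red, green, blue), "fx", "fy", "cx", "cy" (pixels), "k1" (the pictures are not rectified: a ray, as slopes to the right and down, at radius r is drawn at 1 + k1 r^2 times it, then the intrinsics apply), "view" (4x4, takes a point from world to camera coordinates). Camera axes: x right, y up, looking along -z (the intrinsics and any distortion apply to the point x, -y, -z); pixel columns grow to the right and rows downward; lengths in m; the calibration is good to about 2 mm. A picture is of the moment at which its call begins. There is no depth.
- bot.close_job(): hands the job in, once; it reports no verdict.
The state is a dict: "time": time; "q": joint angles; "joint_vel": joint speeds; "tau": joint torques, N m; "tool_pos": TCP position; "tcp_rot": TCP orientation; "ft_force": force on the tool from outside, world axes, zero at the start; "torque": the same for the moment, N m; "grip_width": finger opening in m.
Only numpy, scipy, OpenCV 4.12 (cv2) and the standard library are available. Lean on these libraries where they do the work, as an engineer would, in place of code of your own. Each camera call takes 0.05 s, during which the arm holds its last target. There are 200 camera calls.

TASK

Close the lid of the bean bin, so that the staple stands up through the slot of its hasp plate. Then take the steel snap hook from the bar mat and clip it onto the staple: push its sprung gate against a leg of the staple until the leg is inside the hook and the gate snaps shut behind it, and leave the hook hanging there by itself. Leave the cups and the other bar tools standing where they are.

Things in the scene. Friction and masses are not known exactly. Their poses are not given: they have to be found in the camera images.
- bin: Fixed aluminium box of roasted beans with a hinged lid, 180 mm deep (x), 200 mm wide (y), 140 mm high. Origin at the centre of its underside on the counter; +x points to the hinge side (away from the robot), +y to its left, z up. The wall with the staple, its front, is at x = -90 mm.
- lid (a joint): Angle of the bin's lid about the hinge along its rear top edge: 0 shut, 0.5 to 1.1 as found (front up). Stiff hinge: it stays where it is left; 1 to 2 N down on the front edge close it. The lid is a 3 mm sheet; at its front a steel hasp plate 84 mm wide runs on 36 mm past the front edge, with a slot (65 x 14 mm) that drops over the staple.
- lid_hinge (a point): Point on the hinge line, middle of the lid's rear edge, on its upper face: bin x +90, y 0, z 143 mm when shut. Orientation turns with the lid: its -x runs along the lid to the front edge, z is the normal of the upper face.
- lid_front (a point): Middle of the lid's front edge on its upper face, 180 mm from lid_hinge; turns with the lid.
- staple_top (a point): Middle of the top bar of the staple: an upright U loop of 7 mm round steel bar fixed on the bin's front, in the plane bin x = -108 mm (18 mm in front of the front wall), its legs at bin y +25.5 and -25.5 mm (44 mm clear between them), top bar's axis at z 172.5 mm. Axes as the bin.
- staple_right (a point): Point on the axis of the staple's right-hand leg (bin y -25.5 mm), z 156 mm. With the lid shut the hasp plate's (and lid's) upper face is at z 143 mm, 13 mm below this point: a window 44 mm wide and 26 mm high stays open above it. The plate ends 18 mm in front of the staple. Axes as the bin.
- staple_left (a point): The same on the left-hand leg (bin y +25.5 mm).
- hook: Loose steel snap hook, 133 x 50 x 10 mm, 175 to 275 g, lying flat on a black rubber bar mat (4 mm thick). Origin: middle of its flat shank, 5 mm above the underside; grip here (shank 14 mm wide along y, 38 long along x, 10 thick, clear on both sides). +x points to the bow (foremost point x 87 mm), -x to a small round eye (to x -46), +y to the gate side, z up as it lies.
- hook_mouth (a point): Point in the hook's mouth on the shut gate's axis, near the nose: x 57, y 20, z 0 mm in the hook's frame. The mouth, on the hook's +y side from x 28 to 65 mm, is closed by the gate. The 10 mm bar runs along y -20 mm (spine), round the front at x 82 mm, back to the nose, its round end centred at x 70, y 20. Clear inside: x 30 to 77, y -15 to +15 mm.
- gate (a joint): Angle of the hook's sprung gate, a 7 mm round bar from its pivot (x 24, y 20 mm in the hook's frame) to its free end at x 65: 0 shut, opens inward (to -y) up to 1.05 rad, springs back. 3 N at its free end begin to open it, 6 N wide open. A 7 mm bar pushed in at x 57 slips past its free end 28 mm inside the mouth, or sooner if drawn on into the bow, ahead of x 69.
- tamper: Espresso tamper, bystander: steel foot 58 mm across, wooden knob, 92 mm high; stands on the other bar mat. Origin under its centre.
- pitcher: Steel milk pitcher, bystander, 90 mm across and 110 mm high, handle at its +y. Origin under its centre.
- glass: Shot glass, bystander, 56 mm across and 70 mm high. Origin under its centre.
- cup: White espresso cup on its saucer (one piece), bystander, saucer 120 mm across, 63 mm high. Origin under its centre.
- portafilter: Portafilter, bystander, basket 72 mm across and 34 mm high, black handle 185 mm long to its -x. Origin under the basket.
- knockbox: Steel knock box, bystander, 150 x 150 x 110 mm. Origin under its centre.
- funnel: Steel dosing ring, bystander, lying on the counter in front of the bin, 70 mm across and 26 mm high. Origin under its centre.
- brush: Grinder brush, bystander, 160 mm long, lying flat, 19 mm thick. Origin at its middle.
Mind the look-alikes: they are no part of the job. Leave any blue or red look-alike of the hook alone.

How it is judged:
On the way, in this order (a step that is already met when the one before it is completed fails the run):
1. the lid is pushed shut (value of joint lid below 0.04 rad), for 0.2 s.
2. with the lid shut, the hook's gate is pushed open against the staple (value of joint lid below 0.04 rad and value of joint gate above 0.25 rad and contact force between hook and bin above 0.5 N and distance between hook_mouth and staple_top below 0.08 m), for 0.02 s.
3. the staple is inside the hook and the gate has snapped shut (value of joint lid below 0.04 rad and ((x of staple_right in the frame of hook between 0.028 and 0.08 m and y of staple_right in the frame of hook between -0.019 and 0.0155 m and z of staple_right in the frame of hook between -0.011 and 0.011 m) or (x of staple_left in the frame of hook between 0.028 and 0.08 m and y of staple_left in the frame of hook between -0.019 and 0.0155 m and z of staple_left in the frame of hook between -0.011 and 0.011 m)) and value of joint gate below 0.1 rad), for 0.2 s.
At the end, for the whole second after the job is handed in: The lid is shut (within 0.04 rad), the staple's bar passes through the inside of the hook, the hook's gate is shut (within 0.1 rad), and the hook is held by the staple alone, at rest (all of step 3 and height (world z) of hook above 0.05 m and linear speed of hook below 0.05 m/s and angular speed of hook below 0.5 rad/s); the robot touches nothing.
It fails at once if a cup or bar tool (tamper, milk pitcher, shot glass, cup, portafilter, knock box, brush, dosing ring) is moved by more than 30 mm or knocked over (distance of any of tamper, pitcher, glass, cup, portafilter, knockbox, brush, funnel from where it was at the start of the episode above 0.03 m or angle between any of tamper, pitcher, glass, cup's own z axis and vertical above 0.35 rad).
It also fails if it takes over 54 s, if anything falls off the work surface, if the arm or the gripper's body presses on something with over 40 N, if the wrist force passes 120 N, or if a joint passes its speed limit or range.

## Working session

There is one attempt and no reset: what is moved stays moved. The work goes in short steps, Python scripts to look and compute and a tool call to move; the robot and the scene stay as the last step left them, time stands still between calls to the robot, and variables do not carry over. Pictures are saved under pics/ and viewed, about 8 in all and at most 12, crops included, and the job is handed in when it is done.

Besides the shell and the picture viewer there is one more tool, called after "Emit:" as name(argument=value, ...) on one line, values as JSON. step_arm: Moves the arm, as the interface text tells. Its arguments: {"type":"object","properties":{"translation":{"type":"array","items":{"type":"array","items":{"type":"number"}}},"angular":{"type":"array","items":{"type":"array","items":{"type":"number"}}},"gripper":{"type":"array","items":{"type":"number"}}},"required":["translation","angular","gripper"]}

```bash
mkdir -p pics
cat > h.py <<'E'
import numpy as np, cv2
from scipy.spatial.transform import Rotation as R
from plant import bot
def shot(n):
    d=bot.get_image(n); np.savez('last_'+n,**d); return d
def proj(d,p):
    p=np.atleast_2d(p); V=np.array(d['view']); c=p@V[:3,:3].T+V[:3,3]
    s=np.c_[c[:,0]/-c[:,2], -c[:,1]/-c[:,2]]; s=s*(1+d['k1']*(s**2).sum(1,keepdims=True))
    return np.c_[s[:,0]*d['fx']+d['cx'], s[:,1]*d['fy']+d['cy']]
def ray(d,uv):
    K=np.array([[d['fx'],0,d['cx']],[0,d['fy'],d['cy']],[0,0,1.]])
    s=cv2.undistortPoints(np.array([[uv]],float),K,np.array([float(d['k1']),0,0,0,0]))[0,0]
    k=float(d['k1']);s0=np.array([(uv[0]-d['cx'])/d['fx'],(uv[1]-d['cy'])/d['fy']]);s=s0.copy()
    for _ in range(30): s=s0/(1+k*(s@s))
    V=np.array(d['view']); o=-V[:3,:3].T@V[:3,3]; r=V[:3,:3].T@np.array([s[0],-s[1],-1.]); return o,r/np.linalg.norm(r)
def onz(d,uv,z):
    o,r=ray(d,uv); return o+r*(z-o[2])/r[2]
def tri(d1,u1,d2,u2):
    o1,r1=ray(d1,u1);o2,r2=ray(d2,u2)
    t=np.linalg.lstsq(np.c_[r1,-r2],o2-o1,rcond=None)[0]
    a,b=o1+t[0]*r1,o2+t[1]*r2; return (a+b)/2,np.linalg.norm(a-b)
def save(im,n): cv2.imwrite('pics/'+n,cv2.cvtColor(np.ascontiguousarray(im),cv2.COLOR_RGB2BGR))
def crop(d,x0,y0,x1,y1,s): return cv2.resize(d['image'][y0:y1,x0:x1],None,fx=s,fy=s,interpolation=cv2.INTER_CUBIC)
E
python3 - <<'E'
from h import *
for n in('scene','top'):
    d=shot(n); save(crop(d,0,0,512,384,1.5),n+'0.png'); V=np.array(d['view']); print(n,d['fx'],d['cx'],d['cy'],d['k1'],(-V[:3,:3].T@V[:3,3]).round(3),V[:3,:3].round(2).tolist())
print(bot.state())
E
```

```text
scene 460.21278696340045 256.76420520818505 198.71320801062674 -0.1541602946194677 [1.244 1.34  1.054] [[-0.89, 0.46, 0.02], [-0.23, -0.48, 0.85], [0.4, 0.75, 0.53]]
top 496.46577451605526 261.9251742987133 189.30266696611628 0.04102240230212464 [0.421 0.024 1.781] [[0.02, -1.0, -0.0], [1.0, 0.02, 0.06], [-0.06, -0.0, 1.0]]
{'time': 0.1, 'q': array([-1.34749461,  0.59201998,  0.04832929,  1.60971831, -0.03330879,
        0.94270512, -0.03366454]), 'joint_vel': array([-0.0007206 , -0.00191487, -0.0006776 , -0.00389292,  0.00055881,
       -0.00045079,  0.00063572]), 'tau': array([ 4.42551129e-03, -5.50002873e+01,  1.55305345e+00, -1.98826003e+01,
        9.73569404e-03,  3.76157157e-03,  2.40009591e-06]), 'tool_pos': array([0.22571668, 0.6885412 , 0.40365178]), 'tcp_rot': array([ 2.54290686e+00,  1.84257457e+00, -2.48436939e-03]), 'ft_force': array([-0.13006502, -0.07877192, -0.8266813 ]), 'torque': array([ 0.07419516,  0.03465118, -0.00705715]), 'grip_width': 0.08544810714182337}
```

View pics/scene0.png

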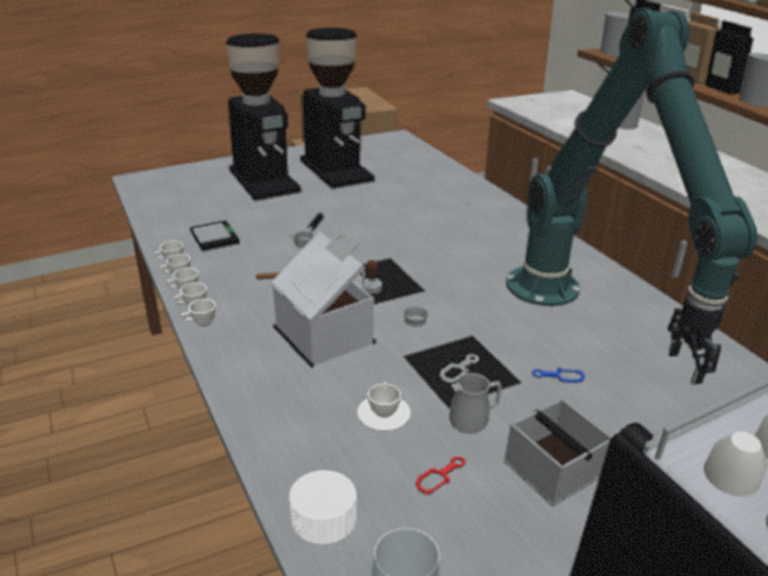

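View pics/top0.png

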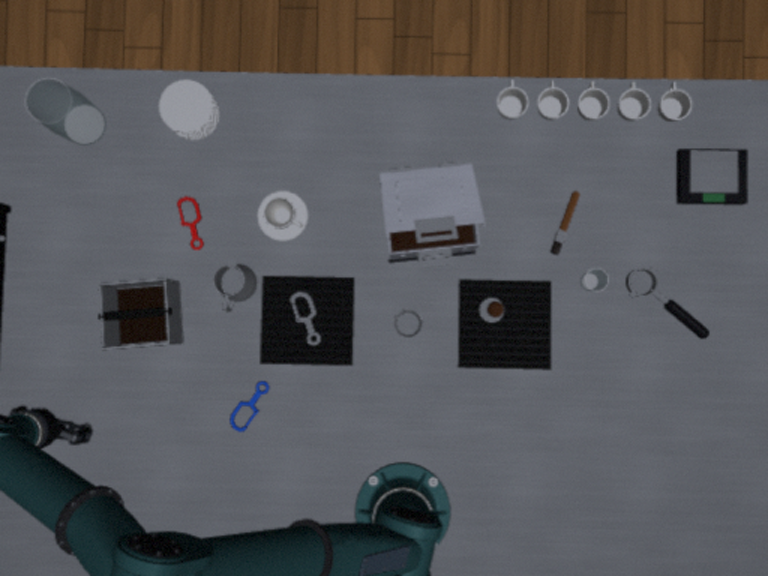

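The scene and top views agree. There are three hook candidates in the top view (768 px): steel at (305,320) on the left mat, red at (190,222) and blue at (250,405). The steel one on the mat is the target. The bin is at (432,215) with its lid open, and the staple is on its near side. I'll check the choice in a close crop.

Run:
```python
from h import *
t=shot('top'); s=shot('scene')
a=crop(t,170,180,240,250,5.6)  # hook 
b=crop(t,245,100,330,185,4.6)
c=crop(s,175,145,255,245,3.9); e=crop(s,265,220,345,290,4.9)
can=np.zeros((800-10,800,3),np.uint8)
can[:392,:392]=a; can[:391,400:791]=b; can[400:790,:312]=c; can[400:743,400:792]=e
save(can[:, :],'close.png')
# hook mask
im=t['image'][180:250,170:240].astype(int); mat=im.max(2)>75
m=((im.max(2)>70)).astype(np.uint8)
n,l,st,ce=cv2.connectedComponentsWithStats(m)
for i in range(1,n):
    if st[i,4]>20: print(i,st[i],ce[i]+[170,180])
```

```text
1 [   0    0   70   70 1279] [204.88663018 217.74667709]
2 [ 24  15  20  35 225] [204.06222222 211.16888889]
```

View pics/close.png

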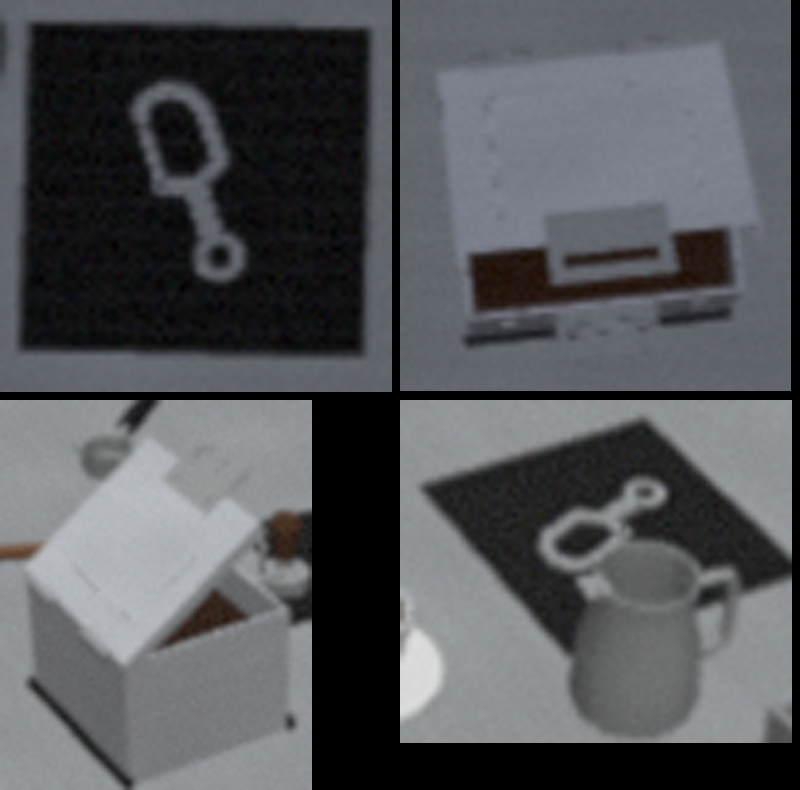

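The crop confirms the steel hook: bow up-left, eye lower-right, and the thinner gate bar on the left of the bow, which is its +y side. The bin lid is about half open with its hasp plate to the front. Next I'll work out the poses.

Run:
```python
from h import *
t=dict(np.load('last_top.npz'))
# hook
im=t['image'][180:250,170:240].astype(int); m=(im.max(2)>62).astype(np.uint8)
n,l,st,ce=cv2.connectedComponentsWithStats(m)
i=[i for i in range(1,n) if 100<st[i,4]<600][0]; v,u=np.nonzero(l==i)
P=np.array([onz(t,(a+170,b+180),.012)[:2] for a,b in zip(u,v)])
hull=cv2.convexHull((P*1e4).astype(np.int32)); r=cv2.minAreaRect(hull); print('rect',r)
c=P.mean(0); w,V=np.linalg.eigh(np.cov((P-c).T)); ax=V[:,1]*np.sign(V[0,1])
A=np.degrees(np.arctan2(ax[1],ax[0])); s=(P-c)@ax; q=(P-c)@[-ax[1],ax[0]]
print('pca yaw',A,'ext',s.min(),s.max(),q.min(),q.max(), 'eye mid q',q[s<s.min()+.03].mean())
for lo in np.arange(-.075,.07,.01):
    k=(s>=lo)&(s<lo+.01)
    if k.any(): print(round(lo,3),k.sum(),(q[k].min()*1e3).round(1),(q[k].max()*1e3).round(1),(q[k].mean()*1e3).round(1))
print('c',c,'ax',ax)
f=lambda X,Y:(245+(X-400)/4.6-.4,100+Y/4.6-.4)
for nm,X,Y,z in[('hl',437,72,.143),('hr',720,43,.143),('bfl',470,315,.14),('bfr',738,290,.14),('hlS',0,0,0)][:4]: print(nm,onz(t,f(X,Y),z).round(4))
hl,hr=onz(t,f(437,72),.143),onz(t,f(720,43),.143)
y=(hl-hr)[:2];y/=np.linalg.norm(y);x=np.array([y[1],-y[0]]);print('yaw',np.degrees(np.arctan2(x[1],x[0])),np.linalg.norm(hl-hr))
for nm,F,h in(('fl',f(465,265),hl),('fr',f(757,225),hr)):
    for a in np.arange(.5,1.11,.1):
        p=np.r_[h[:2]-x*.18*np.cos(a),.143+.18*np.sin(a)]; print(nm,round(a,1),(proj(t,p)[0]-F).round(1),end=' ')
    print()
```

```text
rect ((4445.8369140625, 2358.531982421875), (1305.7872314453125, 503.96343994140625), 18.621580123901367)
pca yaw 20.16095352591663 ext -0.06924515834876638 0.06157275610399158 -0.02494670173919859 0.025739002995767438 eye mid q -5.030620100032782e-05
-0.075 6 -7.6 6.9 -0.7
-0.065 21 -14.4 15.9 0.6
-0.055 16 -15.5 13.6 -0.7
-0.045 16 -8.9 10.2 0.2
-0.035 13 -7.8 6.8 -0.3
-0.025 12 -5.6 7.9 0.9
-0.015 20 -13.5 16.8 1.3
-0.005 32 -23.6 25.7 1.7
0.005 18 -24.8 23.5 -2.1
0.015 15 -24.8 23.4 -1.3
0.025 16 -24.9 23.4 -2.8
0.035 17 -24.9 22.2 -5.3
0.045 29 -20.5 24.5 1.6
0.055 14 -11.5 17.7 4.0
c [0.44845207 0.23660927] ax [0.93872812 0.34465855]
hl [0.7678 0.0668 0.143 ]
hr [ 0.7927 -0.1378  0.143 ]
bfl [0.5918 0.0395 0.14  ]
bfr [ 0.6135 -0.1535  0.14  ]
yaw 6.938029039593765 0.20609699682454805
fl 0.5 [-1.6  1.8] fl 0.6 [-2.  -1.8] fl 0.7 [-2.4 -5.9] fl 0.8 [ -2.9 -10.5] fl 0.9 [ -3.4 -15.4] fl 1.0 [ -3.9 -20.8] fl 1.1 [ -4.5 -26.4] 
fr 0.5 [0.2 3.8] fr 0.6 [0.4 0.1] fr 0.7 [ 0.6 -4. ] fr 0.8 [ 0.7 -8.6] fr 0.9 [  0.6 -13.7] fr 1.0 [  0.5 -19. ] fr 1.1 [  0.3 -24.7]
```

```bash
cat >> h.py <<'E'
def go(pos,yaw,pitch=0,tip=0):
    """shift(mm)/turn(deg) in current tool axes to TCP pos; tool down with x axis at yaw(deg). pitch: turn about tool x"""
    s=bot.state(); C=R.from_rotvec(s['tcp_rot'])
    T=R.from_euler('z',yaw,degrees=True)*R.from_rotvec([np.pi,0,0])*R.from_euler('x',pitch,degrees=True)
    p=np.array(pos,float)
    print('t',round(s['time'],2),'pos',s['tool_pos'].round(4),'F',s['ft_force'].round(1),'w',round(s['grip_width'],4),
     'shift',(C.inv().apply(p-s['tool_pos'])*1e3).round(1),'turn',np.degrees((C.inv()*T).as_rotvec()).round(1))
E
python3 -c "
from h import *
go([.661,-.05,.47],96.7);go([.661,-.05,.405],96.7)"
```

```text
t 0.2 pos [0.2258 0.6887 0.404 ] F [0.3 0.4 0.2] w 0.0854 shift [-566.5  643.7  -65.2] turn [ -0.    0.1 -24.8]
t 0.2 pos [0.2258 0.6887 0.404 ] F [0.3 0.4 0.2] w 0.0854 shift [-5.664e+02  6.436e+02 -2.000e-01] turn [ -0.    0.1 -24.8]
```

Emit:
step_arm(translation=[[-30,35,-65],[-566,644,-65],[-566,644,-65],[-566,644,-65],[-566,644,-65],[-566,644,-65],[-566,644,-65],[-566,644,-65],[-566,644,-65],[-566,644,-65]], angular=[[0,0,-3],[0,0,-25],[0,0,-25],[0,0,-25],[0,0,-25],[0,0,-25],[0,0,-25],[0,0,-25],[0,0,-25],[0,0,-25]], gripper=[0,0,0,0,0,0,0,0,0,0])

```text
time: 1.03
tool_pos: [0.4293, 0.3435, 0.4528]
tcp_rot: [2.085, 2.35, 0.0]
ft_force: [0.2, 0.2, -1.8]
grip_width: -0.0
```

```bash
python3 -c "
from h import *
go([.661,-.05,.47],96.7)"
```

```text
t 1.03 pos [0.4293 0.3435 0.4528] F [ 0.2  0.2 -1.8] w -0.0 shift [-418.3  183.1  -17.2] turn [ 0.  -0.   0.2]
```

Emit:
step_arm(translation=[[-418,183,-17],[-418,183,-17],[-418,183,-17],[-418,183,-17],[-418,183,-17],[-418,183,-17],[-418,183,-17],[-418,183,-17],[-418,183,-17],[-418,183,-17]], angular=[[0,0,0],[0,0,0],[0,0,0],[0,0,0],[0,0,0],[0,0,0],[0,0,0],[0,0,0],[0,0,0],[0,0,0]], gripper=[0,0,0,0,0,0,0,0,0,0])

```text
time: 1.87
tool_pos: [0.6405, -0.0152, 0.4682]
tcp_rot: [-2.085, -2.35, -0.0]
ft_force: [1.0, 0.3, -1.0]
grip_width: 0.0001
```

```bash
python3 -c "
from h import *
go([.661,-.05,.47],96.7);go([.661,-.05,.316],96.7)"
```

```text
t 1.87 pos [ 0.6405 -0.0152  0.4682] F [ 1.   0.3 -1. ] w 0.0001 shift [-37.   16.2  -1.8] turn [-0.  -0.   0.1]
t 1.87 pos [ 0.6405 -0.0152  0.4682] F [ 1.   0.3 -1. ] w 0.0001 shift [-37.   16.2 152.2] turn [-0.  -0.   0.1]
```

Emit:
step_arm(translation=[[-37,16,0],[-37,16,30],[-37,16,58],[-37,16,70],[-37,16,82],[-37,16,94],[-37,16,106],[-37,16,118],[-37,16,130],[-37,16,140]], angular=[[0,0,0],[0,0,0],[0,0,0],[0,0,0],[0,0,0],[0,0,0],[0,0,0],[0,0,0],[0,0,0],[0,0,0]], gripper=[0,0,0,0,0,0,0,0,0,0])

```text
time: 2.7
tool_pos: [0.66, -0.0477, 0.3271]
tcp_rot: [-2.084, -2.35, 0.001]
ft_force: [0.1, 0.3, 0.9]
grip_width: 0.0001
```

Emit:
step_arm(translation=[[0,0,3],[0,0,6],[0,0,9],[0,0,11],[0,0,12],[0,0,13],[0,0,14],[0,0,14],[0,0,14],[0,0,14]], angular=[[0,0,0],[0,0,0],[0,0,0],[0,0,0],[0,0,0],[0,0,0],[0,0,0],[0,0,0],[0,0,0],[0,0,0]], gripper=[0,0,0,0,0,0,0,0,0,0])

```text
time: 3.53
tool_pos: [0.6603, -0.0482, 0.3165]
tcp_rot: [2.085, 2.35, 0.001]
ft_force: [-4.0, -0.4, 10.2]
grip_width: 0.0003
```

```bash
python3 -c "
from h import *
go([.661,-.05,.40],96.7);go([.425,.229,.33],109.5)"
```

```text
t 3.53 pos [ 0.6603 -0.0482  0.3165] F [-4.  -0.4 10.2] w 0.0003 shift [ -1.9   0.5 -83.5] turn [ 0.  -0.   0.1]
t 3.53 pos [ 0.6603 -0.0482  0.3165] F [-4.  -0.4 10.2] w 0.0003 shift [ 303.2 -200.6  -13.5] turn [  0.   -0.  -12.7]
```

Emit:
step_arm(translation=[[0,0,-30],[20,-13,-60],[60,-40,-60],[303,-201,-50],[303,-201,-40],[303,-201,-40],[303,-201,-30],[303,-201,-20],[303,-201,-14],[303,-201,-14]], angular=[[0,0,0],[0,0,-2],[0,0,-5],[0,0,-10],[0,0,-13],[0,0,-13],[0,0,-13],[0,0,-13],[0,0,-13],[0,0,-13]], gripper=[0,0,0,80,80,80,80,80,80,80])

```text
time: 4.37
tool_pos: [0.4307, 0.2218, 0.3316]
tcp_rot: [1.805, 2.569, 0.005]
ft_force: [1.2, 1.3, -0.3]
grip_width: 0.0684
```

Run:
```python
from h import *
t=shot('top'); s=shot('scene')
a=crop(t,165,170,245,250,4.8)
b=crop(t,245,110,330,195,4.5)
c=crop(s,175,145,255,245,3.9); e=crop(s,265,200,345,280,4.8)
can=np.zeros((600-0+190,800,3),np.uint8)
can[:384,:384]=a; can[:382,400:782]=b; can[400:790,:312]=c; can[400:784,400:784]=e
save(can,'close2.png')
go([.425,.229,.25],109.5)
```

```text
t 4.47 pos [0.4267 0.2261 0.3301] F [ 0.  -0.2  0.3] w 0.0681 shift [ 3.1 -0.3 80.1] turn [-0.2 -0.2  1.1]
```

View pics/close2.png

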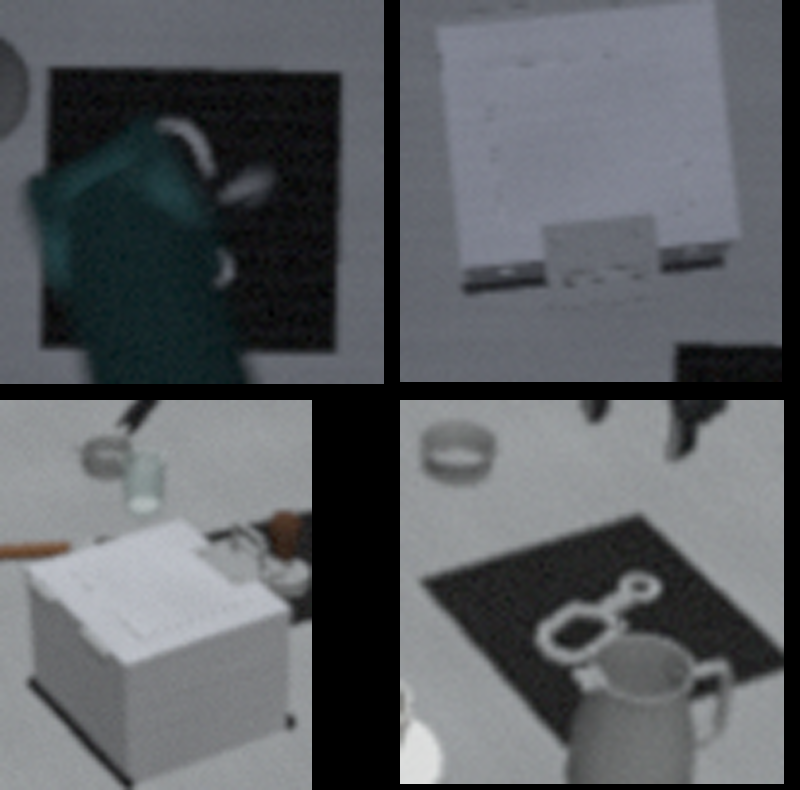

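The lid is shut flat with the staple standing at the slot, around (600,275) in the panel. The hook is undisturbed. Now I'll cross-check both poses.

Run:
```python
from h import *
t=dict(np.load('last_top.npz')); s=dict(np.load('last_scene.npz'))
f=lambda X,Y:(245+(X-400)/4.5-.4,110+Y/4.5-.4); g=lambda X,Y:(175+X/3.9-.4,145+(Y-400)/3.9-.4)
hk=lambda X,Y:(265+(X-400)/4.8-.4,200+(Y-400)/4.8-.4)
T=np.array([onz(t,f(*c),.143)[:2] for c in((437,28),(713,2),(740,238),(465,268))])
S=np.array([onz(s,g(*c),.143)[:2] for c in((28,570),(127,665),(290,603),(180,520))]) # hl? 
print(T.round(4).tolist(),T.mean(0).round(4)); print(S.round(4).tolist(),S.mean(0).round(4))
for Q in(T,S): r=cv2.minAreaRect((Q*1e4).astype(np.float32)); print(r)
print('eye scene',onz(s,hk(640,587),.012),'bow left/fore extremes',onz(s,hk(537,630),.009), onz(s,hk(575,661),.009))
o=np.array([.425,.229]);a=np.radians(19.5);print('pred eye', o-.034*np.array([np.cos(a),np.sin(a)]))
```

```text
[[0.7659, 0.0662], [0.789, -0.1378], [0.6138, -0.16], [0.5878, 0.042]] [ 0.6891 -0.0474]
[[0.792, -0.1295], [0.7666, 0.0682], [0.5857, 0.0364], [0.6164, -0.1576]] [ 0.6902 -0.0456]
((6898.5927734375, -470.544189453125), (1796.9271240234375, 2052.555908203125), 7.324667453765869)
((6914.99951171875, -447.0467529296875), (1836.7952880859375, 1994.97900390625), 8.99819564819336)
eye scene [0.40028805 0.22155624 0.012     ] bow left/fore extremes [0.49912951 0.22943284 0.009     ] [0.49274272 0.27425629 0.009     ]
pred eye [0.39295019 0.21765057]
```

Emit:
step_arm(translation=[[3,0,40],[3,0,80],[3,0,110],[3,0,110],[3,0,110],[3,0,110],[3,0,110],[3,0,110],[3,0,110],[3,0,110]], angular=[[0,0,0],[0,0,0],[0,0,0],[0,0,0],[0,0,0],[0,0,0],[0,0,0],[0,0,0],[0,0,0],[0,0,0]], gripper=[70,60,60,60,60,60,60,60,60,60])

```text
time: 5.3
tool_pos: [0.4309, 0.2234, 0.2223]
tcp_rot: [1.805, 2.57, 0.003]
ft_force: [0.3, -0.6, -0.5]
grip_width: 0.0515
```

Run:
```python
from h import *
go([.425,.229,.18],109.5)
```

```text
t 5.3 pos [0.4309 0.2234 0.2223] F [ 0.3 -0.6 -0.5] w 0.0515 shift [ 7.2 -3.7 42.3] turn [ 0.1 -0.   0.3]
```

Emit:
step_arm(translation=[[7,-1.5,0],[7,-1.5,10],[7,-1.5,20],[7,-1.5,30],[7,-1.5,38],[7,-1.5,42],[7,-1.5,42],[7,-1.5,42],[7,-1.5,42],[7,-1.5,42]], angular=[[0,0,0],[0,0,0],[0,0,0],[0,0,0],[0,0,0],[0,0,0],[0,0,0],[0,0,0],[0,0,0],[0,0,0]], gripper=[60,60,60,60,60,60,60,60,60,60])

```text
time: 6.13
tool_pos: [0.4269, 0.2294, 0.1794]
tcp_rot: [1.805, 2.571, 0.001]
ft_force: [-0.3, 0.3, -0.3]
grip_width: 0.0508
```

Run:
```python
from h import *
go([.427,.2295,.18],109.5)
t=shot('top'); s=shot('scene')
a=crop(t,165,170,245,250,4.8);e=crop(s,275,200,355,280,4.8)
save(np.hstack([a,e]),'grasp.png')
```

```text
t 6.13 pos [0.4269 0.2294 0.1794] F [-0.3  0.3 -0.3] w 0.0508 shift [ 0.   0.1 -0.6] turn [ 0.  -0.   0.3]
```

View pics/grasp.png

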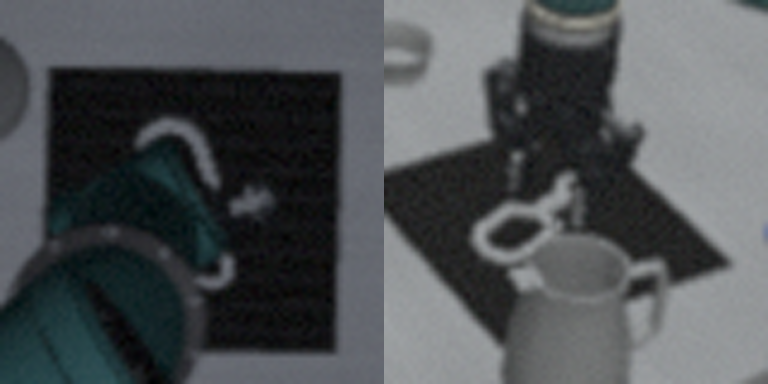

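The fingers straddle the shank: the pads in the right panel are at (515,170) and (577,205), with the shank between them. Closing.

Emit:
step_arm(translation=[[0,0,0],[0,0,0],[0,0,0],[0,0,0],[0,0,0],[0,0,0],[0,0,-10],[0,0,-30],[0,0,-65],[0,0,-100]], angular=[[0,0,0],[0,0,0],[0,0,0],[0,0,0],[0,0,0],[0,0,0],[0,0,0],[0,0,0],[0,0,0],[0,0,0]], gripper=[0,0,0,0,0,0,0,0,0,0])

```text
time: 7.07
tool_pos: [0.4259, 0.2289, 0.2795]
tcp_rot: [-1.804, -2.57, 0.006]
ft_force: [0.6, 0.7, -2.5]
grip_width: 0.0118
```

Run:
```python
from h import *
b=np.array([.690,-.0465]);a=np.radians(7.3);ex=np.array([np.cos(a),np.sin(a)]);ey=np.array([-ex[1],ex[0]])
st=b-.108*ex
hk=lambda bx,by:b+bx*ex+by*ey
print('leg R',hk(-.108,-.0255),'start',hk(-.165,-.075))
go(np.r_[hk(-.20,-.08),.34],97.3)
```

```text
leg R [ 0.58611555 -0.08551629] start [ 0.53586726 -0.14185774]
t 7.07 pos [0.4259 0.2289 0.2795] F [ 0.6  0.7 -2.5] w 0.0118 shift [-383.4  -58.   -59.9] turn [-0.2  0.1 12.6]
```

Emit:
step_arm(translation=[[-383,-58,-80],[-383,-58,-80],[-383,-58,-80],[-383,-58,-80],[-383,-58,-80],[-383,-58,-80],[-383,-58,-80],[-383,-58,-80],[-383,-58,-80],[-383,-58,-80]], angular=[[0,0,0],[0,0,3],[0,0,6],[0,0,9],[0,0,12.5],[0,0,12.5],[0,0,12.5],[0,0,12.5],[0,0,12.5],[0,0,12.5]], gripper=[0,0,0,0,0,0,0,0,0,0])

```text
time: 7.9
tool_pos: [0.5019, -0.1565, 0.3605]
tcp_rot: [2.08, 2.349, -0.002]
ft_force: [0.3, -0.7, -3.6]
grip_width: 0.0118
```

Emit:
step_arm(translation=[[0,0,0],[0,0,0],[0,0,0],[0,0,0],[0,0,0],[0,0,0],[0,0,0],[0,0,0],[0,0,0],[0,0,0]], angular=[[0,0,0],[0,0,0],[0,0,0],[0,0,0],[0,0,0],[0,0,0],[0,0,0],[0,0,0],[0,0,0],[0,0,0]], gripper=[0,0,0,0,0,0,0,0,0,0])

```text
time: 8.73
tool_pos: [0.5023, -0.1504, 0.3591]
tcp_rot: [2.074, 2.359, 0.0]
ft_force: [0.3, 0.4, -2.9]
grip_width: 0.0118
```

Run:
```python
from h import *
b=np.array([.690,-.0465]);a=np.radians(7.3);ex=np.array([np.cos(a),np.sin(a)]);ey=np.array([-ex[1],ex[0]])
hk=lambda bx,by:b+bx*ex+by*ey
go(np.r_[hk(-.165,-.075),.326],97.3)
t=shot('top'); s=shot('scene')
p=bot.state()['tool_pos']; print('hook px',proj(t,p-[0,0,.17]),proj(s,p-[0,0,.17]))
u,v=proj(t,np.r_[hk(-.15,-.05),.16])[0].astype(int); a=crop(t,u-35,v-45,u+35,v+35,5.6)
u2,v2=proj(s,np.r_[hk(-.15,-.05),.16])[0].astype(int); e=crop(s,u2-35,v2-40,u2+35,v2+40,5.6)
print(u,v,u2,v2);save(np.hstack([a,e]),'near.png')
```

```text
t 8.73 pos [ 0.5023 -0.1504  0.3591] F [ 0.3  0.4 -2.9] w 0.0118 shift [ 4.2 34.4 33.1] turn [0.  0.  0.1]
hook px [[318.39561781 195.37351243]] [[247.02865636 160.3884233 ]]
306 181 240 172
```

View pics/near.png

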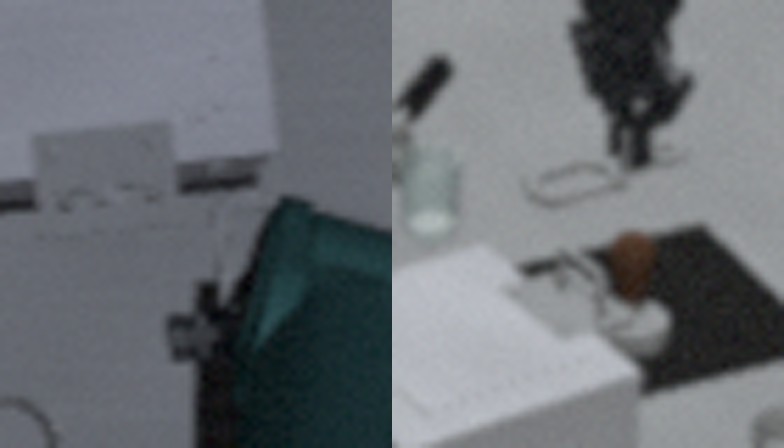

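```bash
cat >> h.py <<'E'
B=np.array([.690,-.0465]);_a=np.radians(7.3);EX=np.array([np.cos(_a),np.sin(_a)]);EY=np.array([-EX[1],EX[0]])
hk=lambda bx,by,z:np.r_[B+bx*EX+by*EY,z]
STAP=[hk(-.108,y,z) for y,z in((-.0255,.143),(-.0255,.1725),(.0255,.1725),(.0255,.143))]
def hookpts(s,dx=0,drop=.170):
    C=R.from_rotvec(s['tcp_rot']); f=lambda x,y:s['tool_pos']+C.apply([y,x+dx,drop])
    return [f(.082,0),f(.07,.02),f(.024,.02),f(.07,-.02),f(.024,-.02),f(0,0),f(-.032,0)]
def overlay(d,pts,box,sc):
    im=crop(d,*box,sc)
    for p,c in pts:
        for q in proj(d,p): cv2.circle(im,tuple(((q-box[:2]+.5)*sc).astype(int)),2,c,-1)
    return im
E
python3 - <<'E'
from h import *
s=dict(np.load('last_scene.npz')); st=bot.state()
e=overlay(s,[(STAP,(255,0,0)),(hookpts(st),(0,255,0))],(215,145,265,195),12)
p=s['image'][145:195,215:265]; save(e,'ov.png')
E
```

```text
(no output)
```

View pics/ov.png

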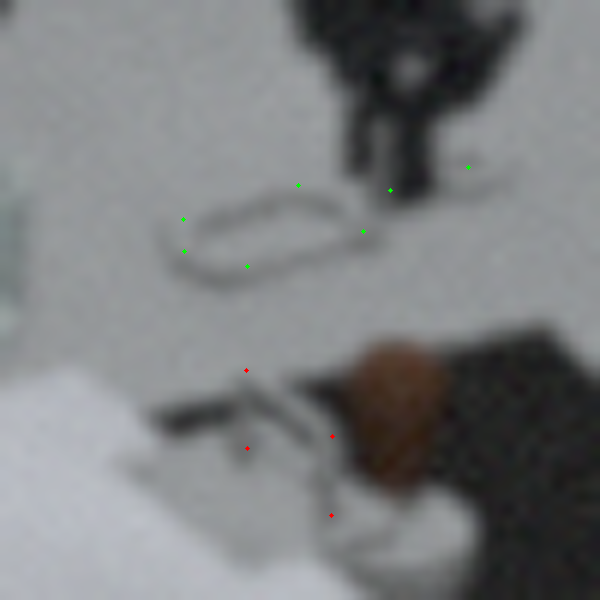

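The hook hangs level in the grip, and the overlay agrees with both the hook and the staple to about 4 mm. Both show the same small downward offset, so the relative fit is good. Next: lower the hook beside the right leg.

Emit:
step_arm(translation=[[4,20,0],[4,34,0],[4,34,10],[4,34,22],[4,34,33],[4,34,33],[4,34,33],[4,34,33],[4,34,33],[4,34,33]], angular=[[0,0,0],[0,0,0],[0,0,0],[0,0,0],[0,0,0],[0,0,0],[0,0,0],[0,0,0],[0,0,0],[0,0,0]], gripper=[0,0,0,0,0,0,0,0,0,0])

```text
time: 9.67
tool_pos: [0.5356, -0.1424, 0.3267]
tcp_rot: [2.074, 2.358, 0.001]
ft_force: [-0.7, -0.3, -3.1]
grip_width: 0.0117
```

Run:
```python
from h import *
go(hk(-.165,-.075,.326),97.3)
go(hk(-.165,-.0235,.326),97.3)
s=shot('scene'); st=bot.state()
save(overlay(s,[(STAP,(255,0,0)),(hookpts(st),(0,255,0))],(215,145,265,195),12),'ov2.png')
```

```text
t 9.67 pos [ 0.5356 -0.1424  0.3267] F [-0.7 -0.3 -3.1] w 0.0117 shift [0.5 0.4 0.7] turn [0.1 0.  0. ]
t 9.67 pos [ 0.5356 -0.1424  0.3267] F [-0.7 -0.3 -3.1] w 0.0117 shift [52.   0.4  0.6] turn [0.1 0.  0. ]
```

View pics/ov2.png

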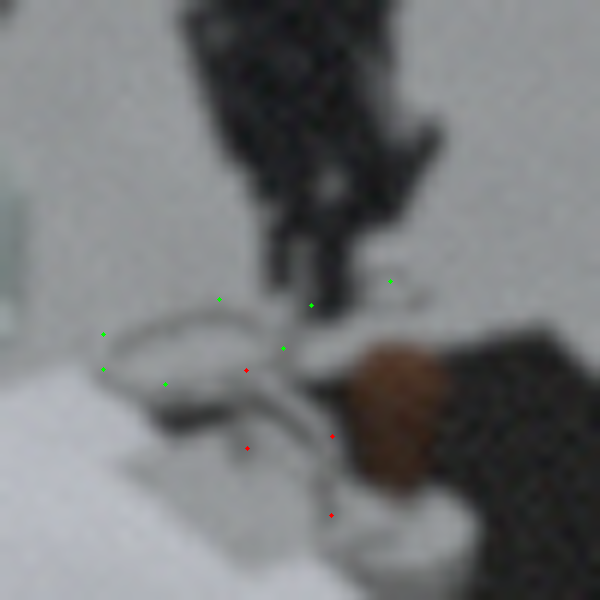

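Emit:
step_arm(translation=[[10,0,0],[17,0,0],[21,0,0],[25,0,0],[29,0,0],[33,0,0],[36,0,0],[38,0,0],[40,0,0],[40,0,0]], angular=[[0,0,0],[0,0,0],[0,0,0],[0,0,0],[0,0,0],[0,0,0],[0,0,0],[0,0,0],[0,0,0],[0,0,0]], gripper=[0,0,0,0,0,0,0,0,0,0])

```text
time: 10.55
tool_pos: [0.5308, -0.1029, 0.3264]
tcp_rot: [2.074, 2.357, 0.001]
ft_force: [0.9, -5.3, -2.9]
grip_width: 0.0118
```

Run:
```python
from h import *
go(hk(-.165,-.0235,.326),97.3); print(bot.state()['torque'].round(2))
```

```text
t 10.55 pos [ 0.5308 -0.1029  0.3264] F [ 0.9 -5.3 -2.9] w 0.0118 shift [12.2  0.1  0.4] turn [0.1 0.1 0. ]
[-1.17 -0.11 -0.3 ]
```

The 5.3 N reaction at a lever arm of about 57 mm fits the gate opening against the leg. I'll continue in, then draw the hook back so the leg moves into the bow.

Emit:
step_arm(translation=[[4,0,0],[8,0,0],[11,0,0],[12,-2,0],[12,-5,0],[12,-8,0],[12,-11,0],[12,-13,0],[12,-13,0],[12,-13,0]], angular=[[0,0,0],[0,0,0],[0,0,0],[0,0,0],[0,0,0],[0,0,0],[0,0,0],[0,0,0],[0,0,0],[0,0,0]], gripper=[0,0,0,0,0,0,0,0,0,0])

```text
time: 11.38
tool_pos: [0.5161, -0.0921, 0.3263]
tcp_rot: [2.074, 2.359, 0.001]
ft_force: [1.1, 0.7, -2.0]
grip_width: 0.0121
```

Run:
```python
from h import *
go(hk(-.178,-.0235,.326),97.3); print(bot.state()['torque'].round(2))
s=shot('scene'); t=shot('top');st=bot.state()
a=overlay(s,[],(215,145,265,195),8); u,v=proj(t,hk(-.13,-.02,.16))[0].astype(int)
save(np.hstack([a,overlay(t,[],(u-25,v-25,u+25,v+25),8)]),'clip.png')
```

```text
t 11.38 pos [ 0.5161 -0.0921  0.3263] F [ 1.1  0.7 -2. ] w 0.0121 shift [-0.4  0.3  0.3] turn [ 0.  -0.   0.1]
[ 0.03 -0.02 -0.  ]
```

View pics/clip.png

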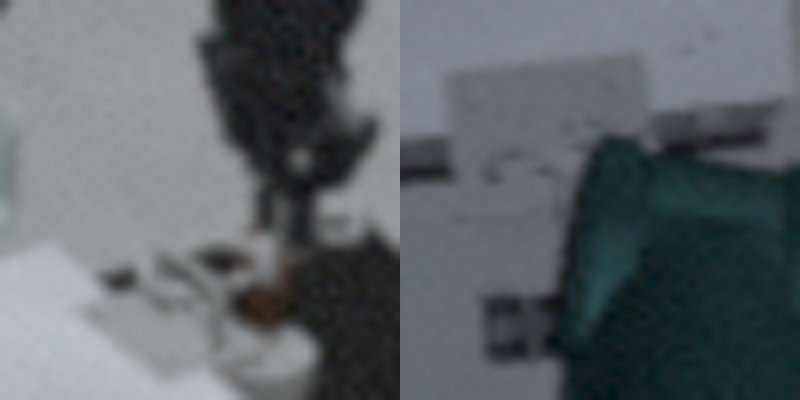

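The reaction force vanished with the leg about 70 mm along the hook, so the gate has snapped shut behind it. To rest the hook gently, I'll lower it and tilt the shank down about the plate's front edge before releasing. I'm checking the joints first.

```bash
python3 -c "
from h import *
s=bot.state();print(s['q'].round(2),s['time'])"
```

```text
[ 0.04  0.46  0.06  2.13 -0.05  0.56  1.84] 11.4833
```

Emit:
step_arm(translation=[[0,2,2],[0,4,5],[0,-2,7],[0,-9,9],[0,-21,14],[0,-33,20],[0,-44,27],[0,-55,35],[0,-65,43],[0,-65,43]], angular=[[0,0,0],[0,0,0],[-2,0,0],[-4.2,0,0],[-8.3,0,0],[-12.5,0,0],[-16.7,0,0],[-20.8,0,0],[-25,0,0],[-25,0,0]], gripper=[0,0,0,0,0,0,0,0,0,0])

```text
time: 12.32
tool_pos: [0.4708, -0.0899, 0.301]
tcp_rot: [1.952, 2.165, 0.375]
ft_force: [1.3, -3.0, -3.8]
grip_width: 0.0119
```

Run:
```python
from h import *
st=bot.state();C=R.from_rotvec(st['tcp_rot']);print(st['q'].round(2),st['ft_force'].round(1),st['torque'].round(2),st['grip_width'],st['time'])
for n,y in(('R',-.0255),('L',.0255)):
    p=C.inv().apply(hk(-.108,y,.156)-st['tool_pos'])*1e3;print(n,'hook x,y,z',p[1].round(1),p[0].round(1),(170-p[2]).round(1))
```

```text
[ 0.17  0.44 -0.07  2.32 -0.7   0.09  2.47] [ 1.3 -3.  -3.8] [-0.39  0.36 -0.16] 0.011931731589295155 12.3167
R hook x,y,z 62.8 -10.8 -4.1
L hook x,y,z 61.5 40.1 -4.7
```

Run:
```python
from h import *
go([.4834,-.0963,.3063],97.3,-12.5); st=bot.state(); print(np.degrees((R.from_rotvec(st['tcp_rot']).inv()*(R.from_euler('z',97.3,degrees=True)*R.from_rotvec([np.pi,0,0]))).as_rotvec()))
```

```text
t 12.32 pos [ 0.4708 -0.0899  0.301 ] F [ 1.3 -3.  -3.8] w 0.0119 shift [-7.6 13.  -1.3] turn [ 6.2 -0.8 -1.4]
[18.65800077 -0.92593298 -1.34693275]
```

Emit:
step_arm(translation=[[-4,4,0],[-8,8,-1],[-8,13,-1],[-8,13,-1],[-8,13,-1],[-8,13,-1],[-8,13,-1],[-8,13,-1],[-8,13,-1],[-8,13,-1]], angular=[[2,0,0],[4,0,-1],[6,-1,-1],[6,-1,-1],[6,-1,-1],[6,-1,-1],[6,-1,-1],[6,-1,-1],[6,-1,-1],[6,-1,-1]], gripper=[0,0,0,0,0,0,0,0,0,0])

```text
time: 13.15
tool_pos: [0.4829, -0.096, 0.3065]
tcp_rot: [1.977, 2.24, 0.248]
ft_force: [-0.6, 0.2, -3.3]
grip_width: 0.0116
```

Run:
```python
from h import *
go([.4834,-.0963,.3063],97.3,-12.5)
st=bot.state();C=R.from_rotvec(st['tcp_rot']);print(st['q'].round(2),st['torque'].round(2))
p=C.inv().apply(hk(-.108,-.0255,.156)-st['tool_pos'])*1e3;print('hook x,y,z',p[1].round(1),p[0].round(1),(170-p[2]).round(1))
e=C.inv().apply(hk(-.126,-.0255,.143)-st['tool_pos'])*1e3;print('edge',e[1],170-e[2])
```

```text
t 13.15 pos [ 0.4829 -0.096   0.3065] F [-0.6  0.2 -3.3] w 0.0116 shift [-0.4  0.4  0.2] turn [ 0.1 -0.  -0.2]
[-0.03  0.45  0.19  2.27 -0.58  0.26  2.38] [-0.09  0.45  0.01]
hook x,y,z 68.4 -2.7 0.6
edge 48.022078533189735 -8.191075044939481
```

The hook is free of side forces, its weight is on the tool, and it sits about 3 mm above the plate edge. Releasing now.

Emit:
step_arm(translation=[[0,0,0],[0,0,0],[0,0,0],[0,0,0],[0,0,0],[0,0,0],[0,0,-10],[0,0,-30],[0,0,-60],[0,0,-90]], angular=[[0,0,0],[0,0,0],[0,0,0],[0,0,0],[0,0,0],[0,0,0],[0,0,0],[0,0,0],[0,0,0],[0,0,0]], gripper=[15,25,35,45,55,65,65,65,65,65])

```text
time: 13.98
tool_pos: [0.4633, -0.0982, 0.3947]
tcp_rot: [1.977, 2.241, 0.246]
ft_force: [-0.1, -0.1, 0.3]
grip_width: 0.0553
```

Emit:
step_arm(translation=[[0,-20,-30],[0,-50,-60],[20,-80,-60],[50,-80,-60],[80,-80,-60],[120,-80,-60],[160,-80,-60],[200,-80,-60],[200,-80,-60],[200,-80,-60]], angular=[[0,0,0],[0,0,0],[4,0,0],[8,0,0],[12,0,0],[12,0,0],[12,0,0],[12,0,0],[12,0,0],[12,0,0]], gripper=[65,65,65,65,65,65,65,65,65,65])

```text
time: 14.82
tool_pos: [0.3481, 0.0907, 0.4358]
tcp_rot: [2.067, 2.358, 0.014]
ft_force: [-0.7, -0.7, 0.3]
grip_width: 0.0556
```

Run:
```python
from h import *
s=shot('scene'); t=shot('top');st=bot.state();print(st['time'],st['tool_pos'],st['ft_force'])
a=overlay(s,[],(210,150,260,200),8); u,v=proj(t,hk(-.13,-.02,.16))[0].astype(int)
save(np.hstack([a,overlay(t,[],(u-25,v-25,u+25,v+25),8)]),'hang.png')
```

```text
14.9167 [0.34820042 0.0881869  0.43560054] [0.17083498 0.04607135 0.05315203]
```

View pics/hang.png

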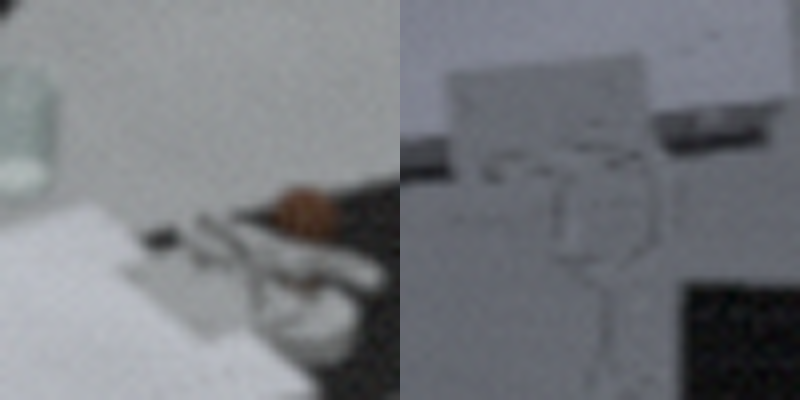

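The hook stayed on the staple: the bow encloses the right-leg area at (555–655, 150–265) in the right panel, with the shank hanging toward (600,390). I'll check how far the hook sits round the leg and whether it's at rest.

Run:
```python
from h import *
t0=dict(np.load('last_top.npz'));s0=dict(np.load('last_scene.npz'))
for _ in range(4): bot.get_image('top')
t=shot('top');s=shot('scene');print(bot.state()['time'])
u,v=proj(t,hk(-.15,-.02,.16))[0].astype(int);b=(u-22,v-25,u+28,v+25);bs=(225,160,275,210)
for d0,d,x in((t0,t,b),(s0,s,bs)):
    f=lambda q:cv2.GaussianBlur(q['image'][x[1]:x[3],x[0]:x[2]].astype(np.float32),(0,0),1);print('maxdiff',abs(f(d0)-f(d)).max())
def enh(d,x):
    im=overlay(d,[],x,8); lab=cv2.cvtColor(im,cv2.COLOR_RGB2LAB); lab[...,0]=cv2.createCLAHE(3,(3,3)).apply(lab[...,0]); im=cv2.cvtColor(lab,cv2.COLOR_LAB2RGB)
    for q in proj(d,np.array(STAP)): cv2.circle(im,tuple(((q-x[:2]+.5)*8).astype(int)),2,(255,0,0),-1)
    return im
save(np.hstack([enh(t,b),enh(s,bs)]),'hang2.png'); print(b)
```

```text
15.2167
maxdiff 4.82172
maxdiff 4.740488
(np.int64(275), np.int64(157), np.int64(325), np.int64(207))
```

View pics/hang2.png

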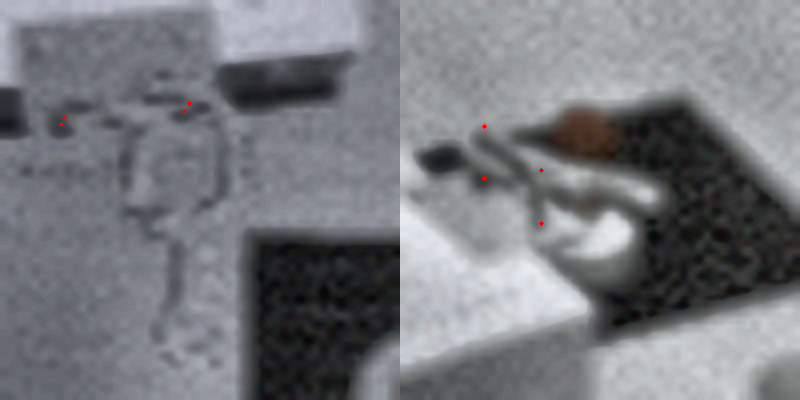

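The hook is at rest, with frame differences at noise level. The leg at (187,107) lies inside the bow at about x≈70, y≈−4 mm in the hook frame. The gate line at u≈130 is straight and shut, and the tilt is about 30°. Handing in.

```bash
python3 -c "
from plant import bot
print(bot.close_job(), bot.state()['time'])"
```

```text
the job is handed in; nothing more can be done
the job is handed in; nothing more can be done
```

The lid is shut and the steel hook is clipped on the staple's right-hand leg, hanging there by itself. I handed the job in at about 15 s; it reports no verdict.

**What I did:** I pushed the lid down with the closed fingers until it met 10 N. Then I gripped the hook by its shank and pressed its gate against the leg. The push built to 5.3 N about 57 mm along the hook, then dropped to nothing once the leg was drawn into the bow. I tilted the shank down, released just above the plate's edge and backed the arm away.

**Last checks:**
- **At rest:** pictures about 0.3 s apart differ only by noise.
- **Leg inside the hook:** it sits at roughly x 70, y −4 mm in the hook's frame, with the hook tilted about 30°.
- **Gate:** its line looks straight and shut. I judged this from the picture and the vanished force, and did not do a pull test.
- **Robot clear:** the force on the tool is about zero.
- **Cups and other tools:** the arm met no unexpected contact, but I did not measure their positions again at the end.

**What disagreed:**
- **Planned tilt:** I meant to tilt the hook 25°, but a wrist joint came close to its limit (0.09 against 0.08 rad) and the tool stopped short at about 19°. I backed off to 12.5° before letting go.
- **Camera mismatch:** the two camera views differed by about 5–8 mm on the hook's eye. The overlay was off by about 4 mm on both hook and staple, in the same direction.

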